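Run a piston under the dial gauge on a locking slide

ROBOT

A 6-joint arm with a two-finger parallel gripper is mounted at the origin on a cart in front of the work surface, level with it; the furniture and walls round the work are solid. World frame = base frame: x ahead of the robot, y to its left, z up, the work surface at z = 0. Lengths are in m, angles in rad, forces in N, time in s.
With the tool pointing down it reaches from about 0.325 to 0.775 m from the base axis. Payload 5.5 kg.
Tool frame: the origin (TCP) lies at the very end of the fingers, on their centre line; the grasp point (between the pads) lies 19 mm behind it; z points along the fingers, y is the line along which they close (so a half turn about z gives the same grasp; the last joint's range is limited). The gripper opens to 85 mm and grips with 20 to 120 N. Pads are 22 mm wide; open, the fingers measure 114 mm over their backs; the gripper's body (76 mm by 85 mm) begins 54 mm behind the grasp point. The pads swing forward as they close: fully open they stand 13 mm farther back than shut.
Start: joints at [1.158, 0.091, 1.231, -0, 1.82, -0.057], TCP at [0.209, 0.562, 0.231] pointing down, gripper open.
Joint ranges: [-2.87, 2.87], [-0.86, 2.18], [0.17, 2.46], [-1.51, 4.65], [0.06, 2.69], [-2.65, 2.65]. Speed limits (rad/s): [2.57, 2.57, 3.01, 3.14, 3.14, 3.14].

INTERFACE

Orientations are given as a 3x3 rotation matrix whose columns are the frame's x, y, z axes.
In Python, from cell import manip gives the robot as it stands. The module is installed in compiled form; this text tells all that it offers.
- The arm moves only by the shell command python3 -m crank 'ROWS'. ROWS is JSON, a list of rows, each an object with "offset": the shift along the tool's x, y, z in m, a list of three; "delta_rot": the turn, a rotation vector about the tool's x, y, z in degrees, a list of three; "hand": the closure in counts, from 0 (fully open) to 255 (shut). A call has 1 to 10 rows; each row is the pose to reach, as a shift and turn from the pose commanded when the call began, along the tool's axes at that moment; what a row does not reach only later rows make up. A row lasts 1/8 s, in which the tool goes at most 62.5 mm and 10.7 degrees, less where a joint would pass 70% of its speed; a pose out of reach is approached as far as the arm can. A call with a gripper value outside its range is refused whole. The fingers move at their own pace and stop on an object; the grip force is fixed at half the most. Time passes only in rows, so rows that repeat a pose let the fingers close. It gives the time, the measured TCP pose, the force, the opening and the grip force at its end, in the units of the state.
- manip.state(): the state, without advancing time (a new reading comes with each control period).
- manip.get_image(name): name is "scene" or "top" or "wrist"; returns the picture (420x560x3 uint8, red, green, blue); there is no depth.
- manip.get_calibration(name): a dict with "K" (3x3 intrinsics, pixels), "D" ([k1, k2, p1, p2, k3] as OpenCV has them; the pictures are not rectified), "extrinsics" (4x4, takes a point from camera to world coordinates); the wrist camera has in their place "tool_from_camera" (4x4, takes a point from camera to tool coordinates, whose origin is the TCP and whose axes are the flange's). Camera axes: x right, y up, looking along -z (the intrinsics and any distortion apply to the point x, -y, -z); pixel columns grow to the right and rows downward; lengths in m; the calibration is good to about 2 mm. A picture is of the moment at which its call begins: read the wrist's pose just before it. get_calibration takes no time and is no camera call.
- manip.sign_off(): hands the job in; it is judged then, once.
The state is a dict: "time_s": time; "q": joint angles; "dq": joint speeds; "tau": joint torques, N m; "tool_pos": TCP position; "eef_rot": TCP orientation; "ft_force": force on the tool from outside, world axes, zero at the start; "ft_torque": the same for the moment, N m; "width": finger opening in m; "gripper_force": force on a finger pad.
Only numpy, scipy, OpenCV 4.12 (cv2) and the standard library are available. Lean on these libraries where they do the work, as an engineer would, in place of code of your own. Each camera call takes 0.05 s, during which the arm holds its last target. There are 200 camera calls.

TASK

Bring the piston under the dial gauge: with closed fingertips press the carriage's square lock button fully down, and keep it held down while you push the carriage along its rails until it rests against the end stop; then let the button spring up so that the carriage is locked there, and move clear. Do not let the button up on the way. The piston just rides along, standing in its nest: do not touch it, and leave the parts lying round the bench where they are.

Things in the scene. Friction and masses are not known exactly. Their poses are not given: they have to be found in the camera images.
- bench: measuring bench fixed to the table: painted base plate 92 x 430 mm with two steel guide rods. Origin on the table under the rods' middle line; its y axis is the direction in which the carriage slides towards the gauge, z up. The end blocks are at y = -0.224 and +0.192 m and reach to 37 mm above the table
- carriage (a joint): travel of the aluminium carriage (86 x 210 mm, top face 46 mm above the table) from its start, m, growing along the bench's +y; 0 at the start. Once unlocked it slides with 1.5 N of friction and 12 N per m/s of drag; while the button is up a latch holds it fast at its start, and again at the end stop
- lock_button (a joint): depth to which the lock button is pressed, m: 0 up, 0.008 fully down on its stop. A spring pushes it up with 3.4 N at the top and 5.4 N at the bottom. The latch is free from 0.0035 on; it must be that far down to leave the start and also to come home on the end stop, where, let up within 3 mm of the stop, it springs back to 0 and locks. Less than 0.002 counts as let up, over 0.004 as pressed
- button_top (a point): centre of the top face of the lock button: a black square ribbed thumb pad 28 x 28 mm at the carriage's rear end (away from the gauge), 62 mm above the table when up; axes as the bench; moves with the carriage. Its sides and rear are open; the push plate stands straight ahead of it
- push_plate (a point): middle of the near (rear) face of the upright aluminium push plate on the carriage, at its top edge, 84 mm above the table and 22 mm ahead of the button's centre; the plate is 40 mm wide across the bench and 10 mm thick and rises 22 mm above the button's top, so that a fingertip standing on the button can push against it; axes as the bench
- carriage_front (a point): middle of the carriage's front end face, 40 mm above the table, which meets the end stop; axes as the bench
- stop_face (a point): middle of the end stop's face, 40 mm above the table; axes as the bench. The end stop is a dark steel block, 86 x 34 mm, clamped fast on the rods (at a different place each time, 85 to 155 mm ahead of the carriage). It carries a 200 mm tall post with the dial gauge on an arm reaching back over the rails, plunger tip 114 mm above the table, 45 mm before the face
- nest_centre (a point): centre of the nest's floor on the carriage, 46 mm above the table: a steel ring of 73 mm bore, 5 mm high, 133 mm ahead of the button's centre; axes as the bench
- piston_centre (a point): centre, half-way up, of the loose piston standing in the nest, crown up; 66 mm across, 57 mm tall, about 0.3 kg, its top 103 mm above the table
- piston_2: bystander: second piston, 66 mm across, 57 mm tall, standing behind the bench; origin at its underside
- bearing_6206: bystander: ball bearing, a ring 62 mm across and 16 mm high, lying behind the bench; origin at its underside
- valve_spring_1: bystander: coil valve spring, 30 mm across, 42 mm tall, standing in front of the bench; origin at its underside
- lap_paste: bystander: small round tin, 48 mm across, 30 mm tall, in front of the bench; origin at its underside
- spark_plug_1: bystander: spark plug lying behind the bench, 74 mm long, 24 mm high; origin at its underside

How it is judged:
On the way, in this order (a step that is already met when the one before it is completed fails the run):
1. the button is pressed while the carriage is still at its start (value of joint lock_button above 0.004 m and value of joint carriage below 0.01 m), for 0.1 s.
2. the carriage is at the end stop with the button still held down (y of carriage_front in the frame of stop_face above -0.004 m and value of joint lock_button above 0.002 m), for 0.1 s.
At the end, for the whole second after the job is handed in: carriage within 4 mm of the end stop and at rest, button up (less than 1.5 mm down), piston upright (within 0.1 rad), at rest and seated in its nest (within 8 mm of its centre, 5 mm in height) (y of carriage_front in the frame of stop_face above -0.004 m and value of joint lock_button below 0.0015 m and velocity of joint carriage between -0.005 and 0.005 m/s and horizontal distance between piston_centre and nest_centre below 0.008 m and z of piston_centre in the frame of nest_centre between 0.023 and 0.033 m and angle between piston_centre's own z axis and vertical below 0.1 rad and linear speed of piston_1 below 0.01 m/s); the robot touches nothing.
It fails at once if the button is let up (less than 2 mm down) on the way: carriage more than 10 mm from its start and more than 10 mm from the end stop (value of joint lock_button below 0.002 m and value of joint carriage above 0.01 m and y of carriage_front in the frame of stop_face below -0.01 m).
It fails at once if the robot touches the piston (over 1 N) (contact force between any of the fingers, the arm and piston_1 above 1 N).
It fails at once if the piston is lifted or tipped (z of piston_centre in the frame of nest_centre above 0.04 m or angle between piston_centre's own z axis and vertical above 0.3 rad).
It fails at once if a bystander is moved more than 25 mm (distance of any of piston_2, bearing_6206, valve_spring_1, lap_paste, spark_plug_1 from where it was at the start of the episode above 0.025 m).
It also fails if it takes over 38 s, if anything falls off the work surface, if the arm or the gripper's body presses on something with over 40 N, if the wrist force passes 120 N, or if a joint passes its speed limit or range.

## Working session

There is one attempt and no reset: what is moved stays moved. The work goes in short steps, Python scripts to look and compute and a shell command to move; the robot and the scene stay as the last step left them, time stands still between calls to the robot, and variables do not carry over. Pictures are saved under pics/ and viewed, at most 10 in all, crops included, and the job is handed in when it is done.

```bash
mkdir -p pics; cat > h.py <<'E'
import numpy as np, cv2, json
from cell import manip
def snap(n,f):
    s=manip.state(); im=manip.get_image(n); cv2.imwrite('pics/'+f,im[:,:,::-1]); return s
def cam(n,s=None):
    c=manip.get_calibration(n); K=np.array(c['K']);D=np.array(c['D'],float)
    if n=='wrist':
        T=np.eye(4);T[:3,:3]=s['eef_rot'];T[:3,3]=s['tool_pos'];E=T@np.array(c['tool_from_camera'])
    else: E=np.array(c['extrinsics'])
    return K,D,E
def ray(c,uv):
    K,D,E=c; p=cv2.undistortPoints(np.array([[uv]],float),K,D)[0,0]
    d=E[:3,:3]@np.array([p[0],-p[1],-1]); return E[:3,3],d/np.linalg.norm(d)
def atz(c,uv,z):
    o,d=ray(c,uv); return o+d*(z-o[2])/d[2]
def tri(l):
    A=np.zeros((3,3));b=np.zeros(3)
    for c,uv in l:
        o,d=ray(c,uv);P=np.eye(3)-np.outer(d,d);A+=P;b+=P@o
    x=np.linalg.solve(A,b); r=[np.linalg.norm((np.eye(3)-np.outer(d,d))@(x-o)) for o,d in (ray(c,uv) for c,uv in l)]
    return x,r
def proj(c,X):
    K,D,E=c; p=np.linalg.inv(E)@np.append(X,1); q=np.array([p[0],-p[1],-p[2]])
    return cv2.projectPoints(q[None],np.zeros(3),np.zeros(3),K,D)[0].ravel()
E
python3 - <<'E'
from h import *
for n in('scene','top'): snap(n,n+'0.png'); print(n,np.round(cam(n)[2],3).tolist())
s=manip.state();print(s['time_s'],s['tool_pos'],np.round(s['eef_rot'],3).tolist(),s['ft_force'],s['width'])
E
```

```text
scene [[-0.606, 0.474, -0.639, -0.123], [-0.796, -0.344, 0.499, 0.76], [0.017, 0.811, 0.585, 0.59], [0.0, 0.0, 0.0, 1.0]]
top [[0.0, 0.988, -0.157, 0.296], [-1.0, 0.004, 0.025, 0.37], [0.025, 0.157, 0.987, 0.946], [0.0, 0.0, 0.0, 1.0]]
0.1 [0.20889423 0.56218293 0.23024263] [[-0.937, 0.348, -0.001], [0.348, 0.937, -0.002], [0.0, -0.002, -1.0]] [-0.97672125 -0.16732364 -0.55110701] 0.0854523860636291
```

View pics/scene0.png

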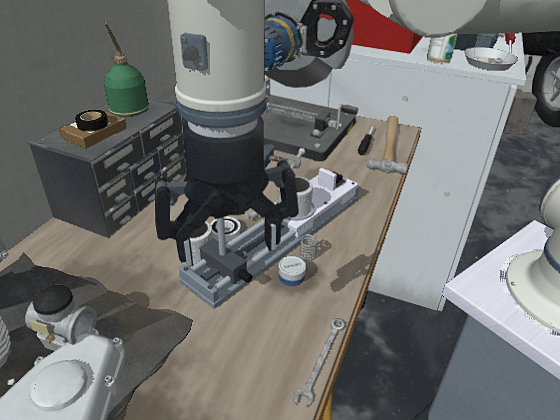

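View pics/top0.png

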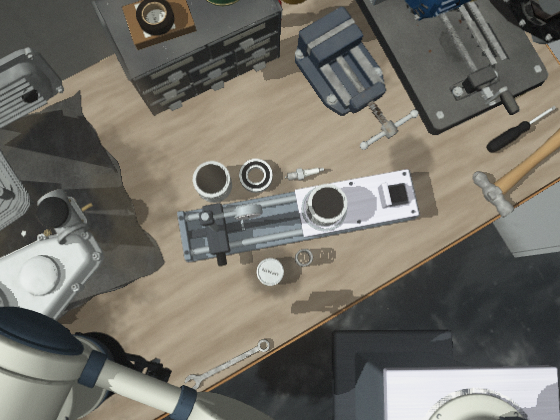

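Scene shows the gauge block near (235,262) and the button near (330,178). In the top view the button is at about (398,193), the piston at (326,205) and the stop block at about (210,240). I'll enlarge both.

```bash
python3 - <<'E'
import cv2,numpy as np
a=cv2.imread('pics/top0.png')[150:280,170:450]; b=cv2.imread('pics/scene0.png')[150:310,165:375]
a=cv2.resize(a,None,fx=2.8,fy=2.8,interpolation=2); 
cv2.imwrite('pics/crops.png',a)
b=cv2.resize(b,None,fx=3.6,fy=3.6,interpolation=2);cv2.imwrite('pics/cropb.png',b)
E
```

```text
(no output)
```

View pics/crops.png

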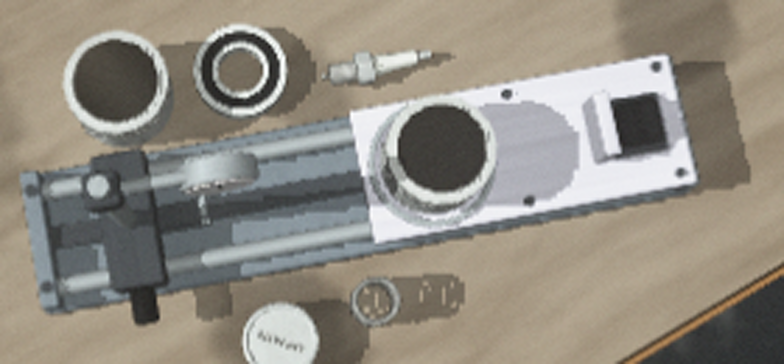

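View pics/cropb.png

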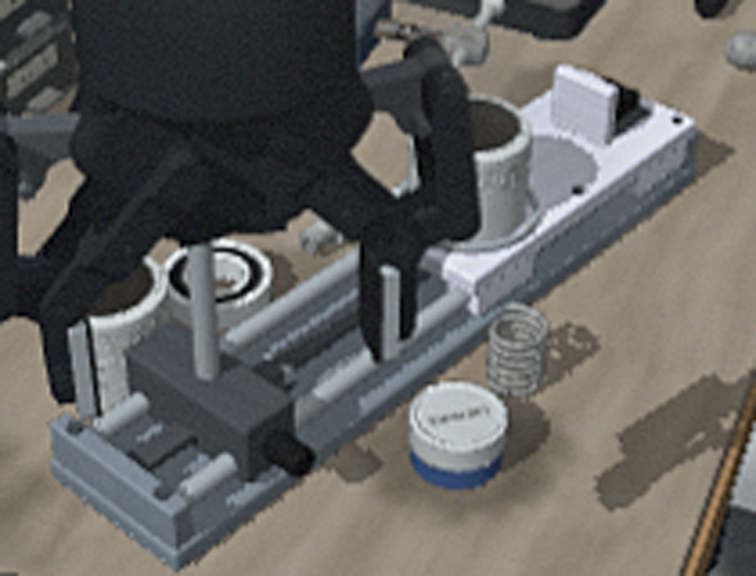

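Top crop: carriage corners are at (667,56), (694,184), (377,242) and (351,112), the button's rear edge runs (660,93)-(668,148), and the stop's face edge runs about (148,153)-(165,283). Scene crop: the carriage's rear corner on the robot side is at (697,125) and the plate's front top corners are at (556,70) and (614,83).

```bash
python3 - <<'E'
from h import *
t=cam('top');sc=cam('scene')
T=lambda u,v:(170+(u+.5)/2.8-.5,150+(v+.5)/2.8-.5)
S=lambda u,v:(165+(u+.5)/3.6-.5,150+(v+.5)/3.6-.5)
c=[atz(t,T(*p),.046) for p in((667,56),(694,184),(377,242),(351,112))]
print('carriage',np.round(c,4).tolist(),[round(np.linalg.norm(c[i]-c[i-1]),4) for i in range(4)])
print('rear corner tri',tri([(t,T(694,184)),(sc,S(697,125))]))
print('plate corners tri',tri([(t,T(595,92)),(sc,S(556,70))]),tri([(t,T(608,160)),(sc,S(614,83))]))
d=(c[2]+c[3]-c[0]-c[1]);d/=np.linalg.norm(d);print('dir',d,np.degrees(np.arctan2(d[1],d[0])))
re=[atz(t,T(*p),.062) for p in((660,93),(668,148))];print('btn edge',re,np.linalg.norm(re[0]-re[1]))
print('button',(re[0]+re[1])/2+.014*d, 'from carriage rear', (re[0]+re[1]-c[0]-c[1])@d/2)
pl=[atz(t,T(*p),.084) for p in((610,91),(619,158))];print('plate rear',pl)
for z in(.046,.06): 
  f=[atz(t,T(*p),z) for p in((148,153),(165,283))];print('stop',z,f,'gap',((f[0]+f[1]-c[2]-c[3])/2)@d)
E
```

```text
carriage [[0.5067, 0.1202, 0.046], [0.4233, 0.106, 0.046], [0.386, 0.3086, 0.046], [0.4688, 0.3246, 0.046]] [np.float64(0.2079), np.float64(0.0846), np.float64(0.206), np.float64(0.0844)]
rear corner tri (array([0.42326291, 0.10477788, 0.04334156]), [np.float64(0.0006503292626778371), np.float64(0.000650329262677727)])
plate corners tri (array([0.47497015, 0.17549791, 0.0815603 ]), [np.float64(0.0005118545035145601), np.float64(0.0005118545035145737)]) (array([0.43086914, 0.17180977, 0.09366101]), [np.float64(0.00022092769552055531), np.float64(0.00022092769552046449)])
dir [-0.18192902  0.98331167  0.        ] 100.48213983846502
btn edge [array([0.47901588, 0.13004929, 0.062     ]), array([0.44383518, 0.12632063, 0.062     ])] 0.03537773556297376
button [0.45887852 0.14195132 0.062     ] from carriage rear 0.015497199545862596
plate rear [array([0.47550069, 0.16708677, 0.084     ]), array([0.43382203, 0.16290749, 0.084     ])]
stop 0.046 [array([0.44189367, 0.45288488, 0.046     ]), array([0.35997339, 0.44085798, 0.046     ])] gap 0.1329050058636181
stop 0.06 [array([0.43961602, 0.45158778, 0.06      ]), array([0.35897056, 0.43974804, 0.06      ])] gap 0.13201997862441087
```

```bash
python3 -m crank '[{"offset":[-0.05,-0.04,-0.02],"delta_rot":[0,0,10],"hand":255},{"offset":[-0.1,-0.08,-0.02],"delta_rot":[0,0,20],"hand":255},{"offset":[-0.15,-0.12,-0.02],"delta_rot":[0,0,30],"hand":255},{"offset":[-0.2,-0.16,-0.02],"delta_rot":[0,0,40],"hand":255},{"offset":[-0.25,-0.2,-0.02],"delta_rot":[0,0,49],"hand":255},{"offset":[-0.3,-0.24,-0.02],"delta_rot":[0,0,59],"hand":255},{"offset":[-0.35,-0.28,-0.02],"delta_rot":[0,0,59],"hand":255},{"offset":[-0.378,-0.302,0.01],"delta_rot":[0,0,59],"hand":255},{"offset":[-0.378,-0.302,0.05],"delta_rot":[0,0,59],"hand":255},{"offset":[-0.378,-0.302,0.05],"delta_rot":[0,0,59],"hand":255}]'
python3 - <<'E'
from h import *
s=snap('wrist','w1.png');snap('scene','s1.png');snap('top','t1.png')
print(s['tool_pos'],np.round(s['eef_rot'],3).tolist(),s['ft_force'],s['width'],s['time_s'])
print(np.round(manip.get_calibration('wrist')['tool_from_camera'],3))
c=cam('wrist',s)
d=np.array([-.182,.983,0]);b=np.array([.4595,.1427,.062])
for n,X in dict(btn=b,plate=b+.022*d+[0,0,.022],tip=s['tool_pos']).items():print(n,proj(c,X),proj(cam('scene'),X),proj(cam('top'),X))
a=cv2.imread('pics/s1.png')[120:260,240:400];cv2.imwrite('pics/s1c.png',np.hstack([cv2.resize(a,None,fx=3,fy=3),cv2.resize(cv2.imread('pics/t1.png')[130:270,320:430],None,fx=3,fy=3)])[:, :800])
E
```

```text
time_s: 1.35
tool_pos: [0.4564, 0.1467, 0.1773]
eef_rot: [[-0.183, 0.983, -0.008], [0.983, 0.183, -0.002], [-0.0, -0.008, -1.0]]
ft_force: [-0.4, 0.1, -0.2]
width: -0.0002
gripper_force: 0.0
[0.45642774 0.14665184 0.17726624] [[-0.183, 0.983, -0.008], [0.983, 0.183, -0.002], [-0.0, -0.008, -1.0]] [-0.4446576   0.05100574 -0.16551262] -0.00019399044556136992 1.35
[[ 0.001  0.957  0.289  0.073]
 [ 1.    -0.001  0.     0.   ]
 [ 0.001  0.289 -0.957 -0.142]
 [ 0.     0.     0.     1.   ]]
btn [285.60436425 212.70788942] [334.40051211 175.24373624] [398.7225235  193.71580061]
plate [285.79608446 193.31286362] [329.13804167 170.4127694 ] [389.51166192 193.62193624]
tip [281.387923   271.46195211] [339.3402057  127.61615818] [414.7440433 182.0969402]
```

View pics/w1.png

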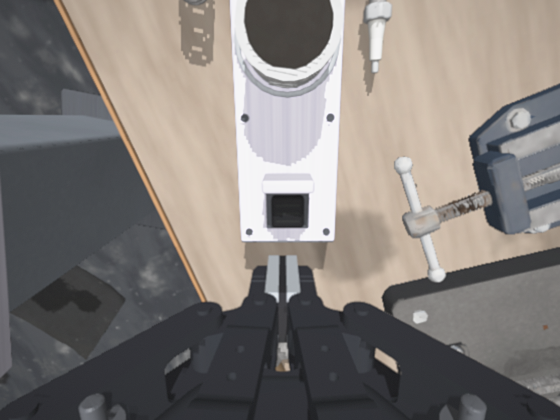

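The wrist view shows the button centre at about (288,210) and the plate's rear top edge at row 191, both within about 2 mm of the estimate. The wrist camera points towards the gauge, so I'll check the joint 6 range for a half turn that would keep it clear.

```bash
python3 - <<'E'
from h import *
s=manip.state();c=cam('wrist',s);print(np.round(s['q'],3))
b=atz(c,(288,211),.062);print('btn wrist',b);print('plate',atz(c,(288,191.5),.084)); print('tri',tri([(c,(288,211)),(cam('top'),(398,193))]))
# gauge dial: top crop approx ends (185,178),(258,168)
t=cam('top');T=lambda u,v:(170+(u+.5)/2.8-.5,150+(v+.5)/2.8-.5)
d=np.array([-.182,.983,0])
for z in(.15,.2):print(z,[(round(float((atz(t,T(*p),z)-b)@d)-.132,3)) for p in((185,178),(258,168))],'dist dial ahead of button at end')
E
```

```text
[ 0.242 -0.235  1.627  0.     1.748  0.056]
btn wrist [0.46480852 0.14481031 0.062     ]
plate [0.46013763 0.1665898  0.084     ]
tri (array([0.4674421 , 0.13477292, 0.02653033]), [np.float64(0.00011301515735572383), np.float64(0.00011301515735588246)])
0.15 [0.151, 0.11] dist dial ahead of button at end
0.2 [0.149, 0.11] dist dial ahead of button at end
```

```bash
python3 -m crank '[{"offset":[0,0.005,0],"delta_rot":[0,0,-10],"hand":255},{"offset":[0,0.005,0],"delta_rot":[0,0,-20],"hand":255},{"offset":[0,0.005,0],"delta_rot":[0,0,-30],"hand":255},{"offset":[0,0.005,0],"delta_rot":[0,0,-40],"hand":255},{"offset":[0,0.005,0],"delta_rot":[0,0,-50],"hand":255},{"offset":[0,0.005,0.01],"delta_rot":[0,0,-60],"hand":255},{"offset":[0,0.005,0.02],"delta_rot":[0,0,-70],"hand":255},{"offset":[0,0.005,0.03],"delta_rot":[0,0,-80],"hand":255},{"offset":[0,0.005,0.05],"delta_rot":[0,0,-90],"hand":255},{"offset":[0,0.005,0.05],"delta_rot":[0,0,-90],"hand":255}]'
python3 - <<'E'
from h import *
s=snap('wrist','w2.png')
print(np.round(s['q'],3))
c=cam('wrist',s)
d=np.array([-.182,.983,0]);b=np.array([.4615,.1437,.062])
for n,X in dict(btn=b,plate=b+.022*d+[0,0,.022],tip=s['tool_pos']).items():print(n,proj(c,X))
E
```

```text
time_s: 2.75
tool_pos: [0.4629, 0.1493, 0.1319]
eef_rot: [[-0.983, -0.184, 0.0], [-0.184, 0.983, 0.0], [-0.0, 0.0, -1.0]]
ft_force: [-0.4, 0.2, 0.5]
width: -0.0
gripper_force: 0.0
[ 0.242 -0.215  1.7    0.     1.657 -1.514]
btn [275.05312966 222.24690644]
plate [308.90605149 233.29726557]
tip [282.69990498 271.5835916 ]
```

View pics/w2.png

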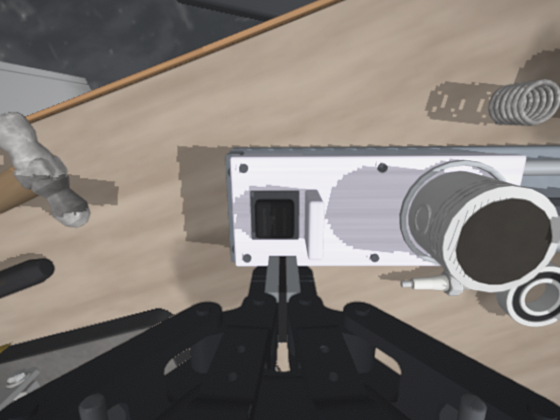

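The button is at about (275,217), its inner square spanning 256-294 by 197-238. The plate's rear top edge is at u≈309, and the carriage edges at u=275 are rows 155 and 266.

```bash
python3 - <<'E'
from h import *
s=manip.state();print(s['tool_pos'],s['ft_force'],np.round(s['eef_rot'],3).tolist());c=cam('wrist',s)
d=np.array([-.182,.983,0]);n=np.array([.983,.182,0])
def r(l,p):q=p-s['tool_pos'];print(l,'along %.4f lateral %.4f'%(q@d,q@n))
r('btn',atz(c,(275,217.5),.062));r('btn rear',atz(c,(256,217),.062))
r('carriage mid',(atz(c,(275,155),.046)+atz(c,(275,266),.046))/2)
r('rear edge',(atz(c,(232,157),.046)+atz(c,(237,265),.046))/2)
r('plate',(atz(c,(309,201),.084)+atz(c,(311,258),.084))/2)
r('plate a',atz(c,(308,201),.084));r('plate b',atz(c,(310,258),.084))
E
```

```text
[0.46328301 0.14930157 0.13275511] [-0.036361   -0.53637786  0.31993092] [[-0.983, -0.182, 0.001], [-0.182, 0.983, 0.0], [-0.001, 0.0, -1.0]]
btn along -0.0053 lateral -0.0055
btn rear along -0.0186 lateral -0.0059
carriage mid along -0.0057 lateral -0.0036
rear edge along -0.0360 lateral -0.0033
plate along 0.0174 lateral -0.0040
plate a along 0.0157 lateral -0.0232
plate b along 0.0179 lateral 0.0153
```

```bash
python3 -m crank '[{"offset":[0.0035,-0.001,0.03],"delta_rot":[0,0,0],"hand":255},{"offset":[0.0035,-0.001,0.055],"delta_rot":[0,0,0],"hand":255},{"offset":[0.0035,-0.001,0.064],"delta_rot":[0,0,0],"hand":255},{"offset":[0.0035,-0.001,0.067],"delta_rot":[0,0,0],"hand":255},{"offset":[0.0035,-0.001,0.067],"delta_rot":[0,0,0],"hand":255}]'; python3 -m crank '[{"offset":[0,0,0.003],"delta_rot":[0,0,0],"hand":255},{"offset":[0,0,0.006],"delta_rot":[0,0,0],"hand":255},{"offset":[0,0,0.008],"delta_rot":[0,0,0],"hand":255},{"offset":[0,0,0.008],"delta_rot":[0,0,0],"hand":255}]'
```

```text
time_s: 3.42
tool_pos: [0.4605, 0.1472, 0.0656]
eef_rot: [[-0.983, -0.184, 0.002], [-0.184, 0.983, 0.0], [-0.002, 0.0, -1.0]]
ft_force: [-0.2, 0.7, -0.7]
width: -0.0003
gripper_force: 0.0
time_s: 3.92
tool_pos: [0.4605, 0.1471, 0.0569]
eef_rot: [[-0.983, -0.184, 0.002], [-0.184, 0.983, 0.001], [-0.002, 0.0, -1.0]]
ft_force: [0.9, 0.5, 4.3]
width: 0.0
gripper_force: 2.2
```

```bash
python3 -m crank '[{"offset":[0,0,0.002],"delta_rot":[0,0,0],"hand":255},{"offset":[0,0,0.004],"delta_rot":[0,0,0],"hand":255},{"offset":[0,0,0.004],"delta_rot":[0,0,0],"hand":255},{"offset":[0,0,0.004],"delta_rot":[0,0,0],"hand":255}]'
```

```text
time_s: 4.42
tool_pos: [0.4606, 0.1471, 0.0539]
eef_rot: [[-0.983, -0.184, 0.002], [-0.184, 0.983, 0.001], [-0.002, 0.0, -1.0]]
ft_force: [1.3, -0.2, 10.9]
width: -0.0001
gripper_force: 5.6
```

```bash
python3 -m crank '[{"offset":[0,0.002,0.001],"delta_rot":[0,0,0],"hand":255},{"offset":[0,0.005,0.001],"delta_rot":[0,0,0],"hand":255},{"offset":[0,0.009,0.001],"delta_rot":[0,0,0],"hand":255},{"offset":[0,0.015,0.001],"delta_rot":[0,0,0],"hand":255},{"offset":[0,0.022,0.001],"delta_rot":[0,0,0],"hand":255},{"offset":[0,0.029,0.001],"delta_rot":[0,0,0],"hand":255},{"offset":[0,0.036,0.001],"delta_rot":[0,0,0],"hand":255},{"offset":[0,0.042,0.001],"delta_rot":[0,0,0],"hand":255},{"offset":[0,0.046,0.001],"delta_rot":[0,0,0],"hand":255},{"offset":[0,0.048,0.001],"delta_rot":[0,0,0],"hand":255}]'
python3 - <<'E'
from h import *
snap('wrist','w3.png')
E
```

```text
time_s: 5.68
tool_pos: [0.4516, 0.1943, 0.0538]
eef_rot: [[-0.983, -0.184, 0.002], [-0.184, 0.983, 0.0], [-0.002, -0.0, -1.0]]
ft_force: [-3.3, -2.3, 17.6]
width: 0.0002
gripper_force: 8.3
```

View pics/w3.png

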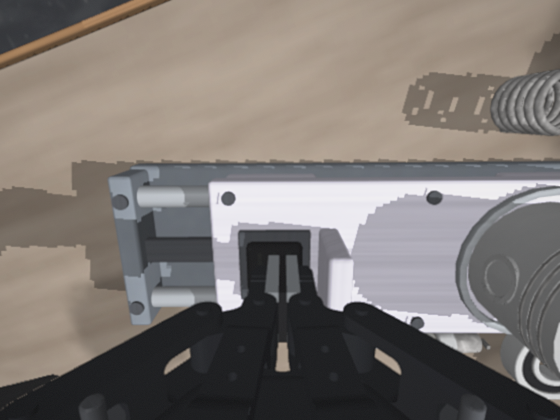

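The picture shows the carriage unlocked and travelling, with the rear rods exposed at (175,195), the tips on the button at (283,270) and the plate just ahead at u≈330. I'll continue.

```bash
python3 -m crank '[{"offset":[0,0.002,0],"delta_rot":[0,0,0],"hand":255},{"offset":[0,0.006,0],"delta_rot":[0,0,0],"hand":255},{"offset":[0,0.012,0],"delta_rot":[0,0,0],"hand":255},{"offset":[0,0.019,0],"delta_rot":[0,0,0],"hand":255},{"offset":[0,0.026,0],"delta_rot":[0,0,0],"hand":255},{"offset":[0,0.033,0],"delta_rot":[0,0,0],"hand":255},{"offset":[0,0.040,0],"delta_rot":[0,0,0],"hand":255},{"offset":[0,0.046,0],"delta_rot":[0,0,0],"hand":255},{"offset":[0,0.051,0],"delta_rot":[0,0,0],"hand":255},{"offset":[0,0.055,0],"delta_rot":[0,0,0],"hand":255}]'
python3 -m crank '[{"offset":[0,0.003,0],"delta_rot":[0,0,0],"hand":255},{"offset":[0,0.006,0],"delta_rot":[0,0,0],"hand":255},{"offset":[0,0.009,0],"delta_rot":[0,0,0],"hand":255},{"offset":[0,0.012,0],"delta_rot":[0,0,0],"hand":255},{"offset":[0,0.015,0],"delta_rot":[0,0,0],"hand":255},{"offset":[0,0.017,0],"delta_rot":[0,0,0],"hand":255}]'
```

```text
time_s: 6.98
tool_pos: [0.4412, 0.2484, 0.0539]
eef_rot: [[-0.983, -0.184, 0.002], [-0.184, 0.983, 0.0], [-0.002, -0.0, -1.0]]
ft_force: [-3.4, -2.4, 17.6]
width: -0.0001
gripper_force: 8.5
time_s: 7.72
tool_pos: [0.4379, 0.2651, 0.0538]
eef_rot: [[-0.983, -0.184, 0.001], [-0.184, 0.983, 0.0], [-0.001, 0.0, -1.0]]
ft_force: [-3.6, -3.0, 16.7]
width: -0.0004
gripper_force: 8.5
```

```bash
python3 -m crank '[{"offset":[0,0.002,0],"delta_rot":[0,0,0],"hand":255},{"offset":[0,0.004,0],"delta_rot":[0,0,0],"hand":255},{"offset":[0,0.006,0],"delta_rot":[0,0,0],"hand":255},{"offset":[0,0.008,0],"delta_rot":[0,0,0],"hand":255},{"offset":[0,0.008,0],"delta_rot":[0,0,0],"hand":255}]'
python3 -m crank '[{"offset":[0,0.002,0],"delta_rot":[0,0,0],"hand":255},{"offset":[0,0.004,0],"delta_rot":[0,0,0],"hand":255},{"offset":[0,0.004,0],"delta_rot":[0,0,0],"hand":255}]'
```

```text
time_s: 8.35
tool_pos: [0.4364, 0.2731, 0.0538]
eef_rot: [[-0.983, -0.184, 0.001], [-0.184, 0.983, 0.001], [-0.001, 0.001, -1.0]]
ft_force: [-5.2, -1.9, 16.7]
width: 0.0
gripper_force: 8.4
time_s: 8.72
tool_pos: [0.4357, 0.2768, 0.0538]
eef_rot: [[-0.983, -0.184, 0.001], [-0.184, 0.983, 0.0], [-0.001, 0.0, -1.0]]
ft_force: [-3.9, -2.5, 16.8]
width: -0.0001
gripper_force: 8.5
```

```bash
python3 -m crank '[{"offset":[0,0.002,0],"delta_rot":[0,0,0],"hand":255},{"offset":[0,0.004,0],"delta_rot":[0,0,0],"hand":255},{"offset":[0,0.004,0],"delta_rot":[0,0,0],"hand":255}]'
python3 -m crank '[{"offset":[0,0.002,0],"delta_rot":[0,0,0],"hand":255},{"offset":[0,0.003,0],"delta_rot":[0,0,0],"hand":255},{"offset":[0,0.003,0],"delta_rot":[0,0,0],"hand":255}]'
python3 - <<'E'
from h import *
s=snap('wrist','w4.png');snap('top','t4.png');snap('scene','s4.png')
a=cv2.resize(cv2.imread('pics/t4.png')[160:270,170:410],None,fx=2.4,fy=2.4,interpolation=2);b=cv2.resize(cv2.imread('pics/s4.png')[140:310,160:370],None,fx=1.8,fy=1.8,interpolation=2)
o=np.zeros((600,600,3),np.uint8);o[:a.shape[0],:a.shape[1]]=a;o[270:270+b.shape[0],:b.shape[1]]=b;cv2.imwrite('pics/c4.png',o)
E
```

```text
time_s: 9.1
tool_pos: [0.4358, 0.278, 0.0538]
eef_rot: [[-0.983, -0.183, 0.002], [-0.183, 0.983, -0.005], [-0.001, -0.005, -1.0]]
ft_force: [-1.9, -11.7, 18.8]
width: 0.0004
gripper_force: 9.3
time_s: 9.48
tool_pos: [0.4359, 0.2809, 0.0538]
eef_rot: [[-0.983, -0.183, 0.004], [-0.183, 0.983, -0.005], [-0.003, -0.006, -1.0]]
ft_force: [0.9, -12.1, 17.2]
width: -0.0001
gripper_force: 8.9
```

View pics/c4.png

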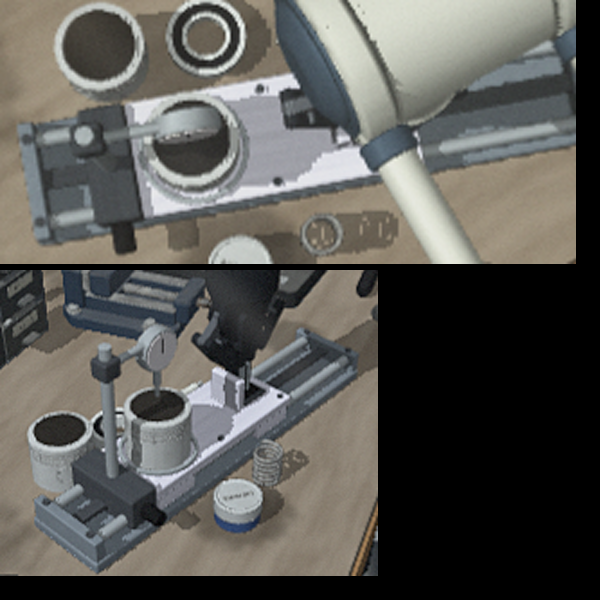

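The crops show the carriage's front face against the stop, with the piston upright under the plunger. The force rose to 12 N with the tips slipping on the pad, so I'll seat it firmly against the plate.

```bash
python3 -m crank '[{"offset":[0,0.0015,0],"delta_rot":[0,0,0],"hand":255},{"offset":[0,0.003,0],"delta_rot":[0,0,0],"hand":255},{"offset":[0,0.003,0],"delta_rot":[0,0,0],"hand":255}]'
python3 -m crank '[{"offset":[0,0.001,0],"delta_rot":[0,0,0],"hand":255},{"offset":[0,0.002,0],"delta_rot":[0,0,0],"hand":255},{"offset":[0,0.002,0],"delta_rot":[0,0,0],"hand":255}]'
```

```text
time_s: 10.0
tool_pos: [0.4358, 0.2811, 0.0538]
eef_rot: [[-0.983, -0.181, 0.004], [-0.181, 0.983, -0.011], [-0.002, -0.011, -1.0]]
ft_force: [1.7, -23.3, 20.0]
width: 0.0004
gripper_force: 15.1
time_s: 10.38
tool_pos: [0.4358, 0.2811, 0.0538]
eef_rot: [[-0.984, -0.18, 0.004], [-0.18, 0.984, -0.014], [-0.002, -0.015, -1.0]]
ft_force: [2.3, -30.2, 21.1]
width: 0.0002
gripper_force: 19.3
```

```bash
python3 -m crank '[{"offset":[0,-0.002,0],"delta_rot":[0,0,0],"hand":255},{"offset":[0,-0.0035,0],"delta_rot":[0,0,0],"hand":255},{"offset":[0,-0.0035,-0.003],"delta_rot":[0,0,0],"hand":255},{"offset":[0,-0.0035,-0.007],"delta_rot":[0,0,0],"hand":255},{"offset":[0,-0.0035,-0.011],"delta_rot":[0,0,0],"hand":255},{"offset":[0,-0.004,-0.016],"delta_rot":[0,0,0],"hand":255},{"offset":[0,-0.008,-0.025],"delta_rot":[0,0,0],"hand":255},{"offset":[0,-0.010,-0.05],"delta_rot":[0,0,0],"hand":255},{"offset":[0,-0.010,-0.08],"delta_rot":[0,0,0],"hand":255},{"offset":[0,-0.010,-0.09],"delta_rot":[0,0,0],"hand":255}]'
python3 -m crank '[{"offset":[0,-0.05,-0.03],"delta_rot":[0,0,0],"hand":255},{"offset":[0,-0.1,-0.06],"delta_rot":[0,0,0],"hand":255},{"offset":[0,-0.14,-0.06],"delta_rot":[0,0,0],"hand":255},{"offset":[0,-0.15,-0.06],"delta_rot":[0,0,0],"hand":255},{"offset":[0,-0.15,-0.06],"delta_rot":[0,0,0],"hand":255}]'
python3 - <<'E'
from h import *
snap('top','t5.png');snap('scene','s5.png')
a=cv2.resize(cv2.imread('pics/t5.png')[160:270,170:410],None,fx=2.4,fy=2.4,interpolation=2);b=cv2.resize(cv2.imread('pics/s5.png')[140:310,160:370],None,fx=1.8,fy=1.8,interpolation=2)
o=np.zeros((600,600,3),np.uint8);o[:a.shape[0],:a.shape[1]]=a;o[270:270+b.shape[0],:b.shape[1]]=b;cv2.imwrite('pics/c5.png',o)
E
```

```text
time_s: 11.62
tool_pos: [0.4354, 0.2791, 0.1431]
eef_rot: [[-0.983, -0.184, 0.002], [-0.184, 0.983, 0.001], [-0.002, 0.001, -1.0]]
ft_force: [0.3, -0.3, 0.8]
width: 0.0002
gripper_force: 0.0
time_s: 12.25
tool_pos: [0.4624, 0.1312, 0.2002]
eef_rot: [[-0.983, -0.183, -0.002], [-0.183, 0.983, 0.0], [0.002, 0.001, -1.0]]
ft_force: [0.5, 0.4, -0.4]
width: 0.0002
gripper_force: 0.0
```

View pics/c5.png

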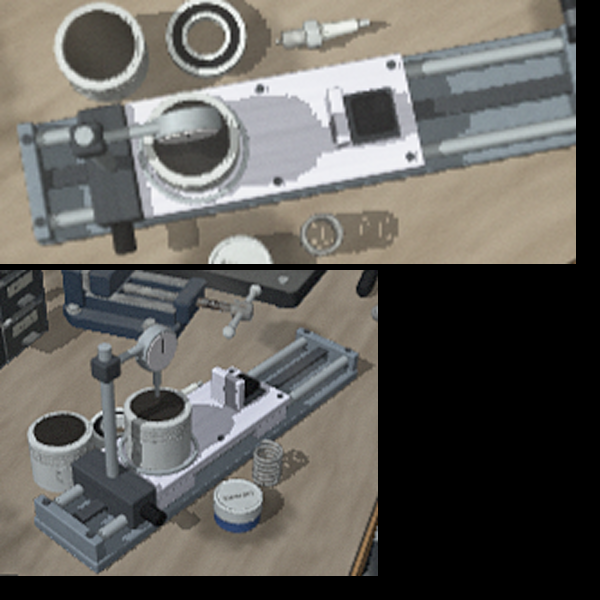

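The carriage front, at (140,108) in the crop, is against the stop. The button is up, the piston stands under the gauge, the bystanders are where they were, and the arm is clear.

```bash
python3 -c "
from cell import manip
print(manip.sign_off())"
```

```text
the job is handed in; nothing more can be done
None
```

The job is handed in: the carriage is against the end stop with the button up, the piston is upright under the gauge, the bystanders look unmoved in the last pictures, and the arm is clear. The hand-in gave no verdict.

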